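# Sort the sampling parts and set the sample lift

### The job

Tidy up after sampling: stand the two hose adapters in the divided tray, one in each bay, and the steel ferrule in the square tray, flange down. Stand the two sample jars on the raised, sprung deck of the sample lift, one in each bay, and only once both are on it press the deck down by its black-topped post until the catch holds it down by itself. Keep the jars upright throughout, and leave everything released and at rest.

Things in the scene. Friction and masses are not known exactly. Their poses are not given: they have to be found in the camera images.
- jar_1: Sample jar: amber glass with a white screw cap, an upright cylinder 40 mm across and 55 mm high, about 110 g. Origin: centre of its underside, z up. The two jars are alike.
- jar_2: Sample jar: amber glass with a white screw cap, an upright cylinder 40 mm across and 55 mm high, about 110 g. Origin: centre of its underside, z up. The two jars are alike.
- adapter_1: Hose adapter: white plastic, standing on a flat round flange 50 mm across and 6 mm thick, with a slim barbed stem rising from its centre to 60 mm above the bench (grip the stem, 16 to 19 mm thick). About 40 g. Origin: centre of the flange's underside, z up. The two adapters are alike.
- adapter_2: Hose adapter: white plastic, standing on a flat round flange 50 mm across and 6 mm thick, with a slim barbed stem rising from its centre to 60 mm above the bench (grip the stem, 16 to 19 mm thick). About 40 g. Origin: centre of the flange's underside, z up. The two adapters are alike.
- ferrule: Pipe ferrule: stainless steel, a flat flange ring 50 mm across and 6 mm thick on the bench, with a wide open tube 38 mm across rising from it to 36 mm above the bench (grip the tube from outside). About 120 g. Origin: centre of the flange's underside, z up.
- adapter_tray: Divided tray, grey plastic, fixed: 86 mm (its x) by 176 mm (its y) by 14 mm high, walls 4 mm, floor 4 mm thick. One low wall across the middle makes two bays, side by side along its y, each about 78 by 82 mm inside; bay centres at y = +43 and -43 mm. Origin: centre of the underside, on the bench.
- ferrule_tray: Square tray without division, grey plastic, fixed: 96 by 96 mm by 14 mm high, walls 4 mm, floor 4 mm thick. Origin: centre of the underside, on the bench.
- deck_floor (a point): White deck of the sample lift. Point on its floor midway between its two bays, 50 mm above the bench when raised, sinks with it; z up. Bay centres at y = +43 and -43 mm, bays 74 by 80 mm inside, rims 8 mm high. Press post at x = -68 mm, y = 0: flat black top 26 mm across, 30 mm above the floor. Catch: grey block 94 to 106 mm along +x, reaching 64 mm above the bench, with a dark bolt.
- deck (a joint): How far the deck has sunk, m: 0 raised, 0.024 bottom stop. A spring (1 N at the top, 400 N/m) pushes it up; the jars alone sink it 0 to 5 mm. Pressed to within 2 mm of the bottom stop (7 to 11 N) the catch snaps over it; let go, it then stays at about 0.020. Let go earlier, it comes up again. Once caught it cannot be freed.
Not all that is in view belongs to the job. Leave any pink or turquoise look-alike of the adapter_2 alone.

How it is judged:
On the way, in this order (a step that is already met when the one before it is completed fails the run):
1. both jars stand released on the raised deck, one in each bay ((((x of jar_1 in the frame of deck_floor between -0.02 and 0.02 m and y of jar_1 in the frame of deck_floor between 0.02 and 0.067 m and z of jar_1 in the frame of deck_floor between -0.004 and 0.004 m and angle between jar_1's own z axis and vertical below 0.12 rad) and (x of jar_2 in the frame of deck_floor between -0.02 and 0.02 m and y of jar_2 in the frame of deck_floor between -0.067 and -0.02 m and z of jar_2 in the frame of deck_floor between -0.004 and 0.004 m and angle between jar_2's own z axis and vertical below 0.12 rad)) or ((x of jar_2 in the frame of deck_floor between -0.02 and 0.02 m and y of jar_2 in the frame of deck_floor between 0.02 and 0.067 m and z of jar_2 in the frame of deck_floor between -0.004 and 0.004 m and angle between jar_2's own z axis and vertical below 0.12 rad) and (x of jar_1 in the frame of deck_floor between -0.02 and 0.02 m and y of jar_1 in the frame of deck_floor between -0.067 and -0.02 m and z of jar_1 in the frame of deck_floor between -0.004 and 0.004 m and angle between jar_1's own z axis and vertical below 0.12 rad))) and value of joint deck below 0.012 m and contact force between each of jar_1, jar_2 and the fingers below 0.1 N), for 0.2 s.
2. the deck is pressed down and caught, both jars still in their bays ((((x of jar_1 in the frame of deck_floor between -0.02 and 0.02 m and y of jar_1 in the frame of deck_floor between 0.02 and 0.067 m and z of jar_1 in the frame of deck_floor between -0.004 and 0.004 m and angle between jar_1's own z axis and vertical below 0.12 rad) and (x of jar_2 in the frame of deck_floor between -0.02 and 0.02 m and y of jar_2 in the frame of deck_floor between -0.067 and -0.02 m and z of jar_2 in the frame of deck_floor between -0.004 and 0.004 m and angle between jar_2's own z axis and vertical below 0.12 rad)) or ((x of jar_2 in the frame of deck_floor between -0.02 and 0.02 m and y of jar_2 in the frame of deck_floor between 0.02 and 0.067 m and z of jar_2 in the frame of deck_floor between -0.004 and 0.004 m and angle between jar_2's own z axis and vertical below 0.12 rad) and (x of jar_1 in the frame of deck_floor between -0.02 and 0.02 m and y of jar_1 in the frame of deck_floor between -0.067 and -0.02 m and z of jar_1 in the frame of deck_floor between -0.004 and 0.004 m and angle between jar_1's own z axis and vertical below 0.12 rad))) and value of joint deck above 0.0175 m), for 0.2 s.
At the end, for the whole second after the job is handed in: Jars upright on the deck, one per bay, within 20 mm of the bay centre; deck held by its catch, sunk 17.5 to 22.5 mm; adapters upright on the floor of the divided tray, one per bay; ferrule flange down on the floor of the square tray; all released and at rest (all of step 2 and (((x of adapter_1 in the frame of adapter_tray between -0.017 and 0.017 m and y of adapter_1 in the frame of adapter_tray between 0.024 and 0.062 m and z of adapter_1 in the frame of adapter_tray between 0 and 0.008 m and angle between adapter_1's own z axis and vertical below 0.12 rad) and (x of adapter_2 in the frame of adapter_tray between -0.017 and 0.017 m and y of adapter_2 in the frame of adapter_tray between -0.062 and -0.024 m and z of adapter_2 in the frame of adapter_tray between 0 and 0.008 m and angle between adapter_2's own z axis and vertical below 0.12 rad)) or ((x of adapter_2 in the frame of adapter_tray between -0.017 and 0.017 m and y of adapter_2 in the frame of adapter_tray between 0.024 and 0.062 m and z of adapter_2 in the frame of adapter_tray between 0 and 0.008 m and angle between adapter_2's own z axis and vertical below 0.12 rad) and (x of adapter_1 in the frame of adapter_tray between -0.017 and 0.017 m and y of adapter_1 in the frame of adapter_tray between -0.062 and -0.024 m and z of adapter_1 in the frame of adapter_tray between 0 and 0.008 m and angle between adapter_1's own z axis and vertical below 0.12 rad))) and x of ferrule in the frame of ferrule_tray between -0.022 and 0.022 m and y of ferrule in the frame of ferrule_tray between -0.022 and 0.022 m and z of ferrule in the frame of ferrule_tray between 0 and 0.008 m and angle between ferrule's own z axis and vertical below 0.12 rad and value of joint deck below 0.0225 m and linear speed of each of jar_1, jar_2, adapter_1, adapter_2, ferrule below 0.03 m/s); the robot touches nothing.
It fails at once if a jar is tipped by more than about 35 degrees (angle between any of jar_1, jar_2's own z axis and vertical above 0.6 rad).
It also fails if it takes over 128 s, if anything falls off the work surface, if the arm or the gripper's body presses on something with over 40 N, if the wrist force passes 120 N, or if a joint passes its speed limit or range.

### The arm

A 6-joint arm with a two-finger parallel gripper is mounted at the origin on the work surface. World frame = base frame: x ahead of the robot, y to its left, z up, the work surface at z = 0. Lengths are in m, angles in rad, forces in N, time in s.
With the tool pointing down it reaches from about 0.375 to 0.9 m from the base axis. Payload 3.1 kg.
Tool frame: the origin (TCP) lies midway between the tips of the shut fingers; the grasp point (between the pads) lies 19 mm behind it; z points along the fingers, y is the line along which they close (so a half turn about z gives the same grasp; the last joint's range is limited). The gripper opens to 85 mm and grips with 20 to 120 N. Pads are 22 mm wide; open, the fingers measure 114 mm over their backs; the gripper's body (76 mm by 85 mm) begins 54 mm behind the grasp point. The pads swing forward as they close: fully open they stand 13 mm farther back than shut.
Start: joints at [0.955, 0.527, 1.433, -0, 1.181, -0.178], TCP at [0.265, 0.566, 0.231] pointing down, gripper open.
Joint ranges: [-3.08, 3.08], [-0.75, 2.2], [0.22, 2.44], [-1.43, 4.57], [0, 2.65], [-2.85, 2.85]. Speed limits (rad/s): [2.79, 2.79, 3.14, 3.14, 3.14, 3.14].

### API

Orientations are given as a unit quaternion [x, y, z, w].
In Python, from station import manip gives the robot as it stands. The module is installed in compiled form; this text tells all that it offers.
- The arm moves only by the tool apply_moves, never from a script. Its arguments are lists of equal length, an entry for each row: "claw": the gripper's target within -1 to 1 (fully open at 1, half-way at 0, shut at -1); "travel": the shift along the tool's x, y, z scaled (see below), a list of three; "turn": the turn, a rotation vector about the tool's x, y, z scaled (see below), a list of three. In form: {"claw": [claw, ...], "travel": [[dx, dy, dz], ...], "turn": [[rx, ry, rz], ...]}. A call has 1 to 5 rows; each row is the pose to reach, as a shift and turn from the pose commanded when the call began, along the tool's axes at that moment, turning the shorter way round; what a row does not reach only later rows make up. The controller multiplies each number of a shift by 800 mm and each number of a turn by 180 degrees. A row lasts 1/12 s, in which the tool goes at most 41.7 mm and 7.16 degrees, less where a joint would pass 70% of its speed; a pose out of reach is approached as far as the arm can. A call with a number of a shift or a turn outside -1 to 1 is refused whole. A call with a gripper value outside its range is refused whole. The fingers move at their own pace and stop on an object; "newtons" is the grip in N (left out, the last holds). Time passes only in rows, so rows that repeat a pose let the fingers close. It gives the time, the measured TCP pose, the force, the opening and the grip force at its end, in the units of the state.
- manip.sense(): the state, without advancing time (a new reading comes with each control period).
- manip.snapshot(name): name is "side" or "top"; returns a dict with "pixels" (420x560x3 uint8, red, green, blue), "depth" (420x560 float32, m along the optical axis (not along the pixel's ray), 0 where there is no reading), "intrinsics" (3x3 intrinsics, pixels), "R" (3x3) and "t" (3): a world point X has camera coordinates R X + t. Camera axes: x right, y down, z forward; pixel columns grow to the right and rows downward; lengths in m; the calibration is good to about 2 mm. A picture is of the moment at which its call begins.
- manip.sign_off(): hands the job in; it is judged then, once.
The state is a dict: "t": time; "q": joint angles; "qd": joint speeds; "tau": joint torques, N m; "tcp_pos": TCP position; "tool_rot": TCP orientation; "force": force on the tool from outside, world axes, zero at the start; "ft_torque": the same for the moment, N m; "finger_gap": opening from 0.0 (shut) to 1.0 (fully open); "gripper_force": force on a finger pad.
Only numpy, scipy, OpenCV 4.12 (cv2) and the standard library are available. Lean on these libraries where they do the work, as an engineer would, in place of code of your own. Each camera call takes 0.05 s, during which the arm holds its last target. There are 200 camera calls.

## Working session

There is one attempt and no reset: what is moved stays moved. The work goes in short steps, Python scripts to look and compute and a tool call to move; the robot and the scene stay as the last step left them, time stands still between calls to the robot, and variables do not carry over. Pictures are saved under pics/ and viewed, at most 14 in all, crops included, and the job is handed in when it is done.

Besides the shell and the picture viewer there is one more tool, called after "Request:" as name(argument=value, ...), one argument or row to a line, values as JSON. apply_moves: Moves the arm, as the interface text tells. Shifts and turns lie within -1 to 1; 1 stands for 800 mm of shift or 180 degrees of turn. Its arguments: {"type":"object","properties":{"claw":{"type":"array","items":{"type":"number"}},"travel":{"type":"array","items":{"type":"array","items":{"type":"number"}}},"turn":{"type":"array","items":{"type":"array","items":{"type":"number"}}},"newtons":{"type":"number"}},"required":["claw","travel","turn"]}

```bash
mkdir -p pics; cat > h.py <<'E'
import numpy as np, cv2
from station import manip
from scipy.spatial.transform import Rotation as Ro
def snap(n,f):
    s=manip.snapshot(n); cv2.imwrite('pics/'+f+'.png',s['pixels'][:,:,::-1]); np.savez('pics/'+f+'.npz',**s); return s
def load(f): return dict(np.load('pics/'+f+'.npz'))
def cloud(s):
    h,w=s['depth'].shape; v,u=np.mgrid[:h,:w]; d=s['depth']; K=s['intrinsics']
    c=np.stack([(u-K[0,2])/K[0,0]*d,(v-K[1,2])/K[1,1]*d,d],-1)
    return (c-s['t'])@s['R']
E
python3 - <<'E'
from h import *
a=snap('top','t0'); b=snap('side','s0')
print(manip.sense()); print(a['intrinsics'],a['R'],a['t'],b['R'],b['t'])
E
```

```text
{'t': 0.1, 'q': array([ 9.54485091e-01,  5.28393708e-01,  1.43377754e+00,  3.25066752e-05,
        1.18139400e+00, -1.78501911e-01]), 'qd': array([-0.00041623, -0.00109624, -0.0030185 , -0.000637  ,  0.00113843,
        0.00112276]), 'tau': array([-1.20401660e-04, -4.43300807e+01, -1.78586859e+01, -2.05344636e-04,
        3.89420602e-03,  2.58455060e-05]), 'tcp_pos': array([0.26456187, 0.56553511, 0.2304178 ]), 'tool_rot': array([ 2.17166487e-01,  9.76134081e-01, -9.03617586e-04, -3.95584852e-04]), 'force': array([-0.57632416, -0.16021884, -0.32345721]), 'ft_torque': array([ 0.04738   , -0.0393873 ,  0.00717298]), 'gripper_force': 0.0, 'finger_gap': 1.0014749578922857}
[[458.63140564   0.         273.39128161]
 [  0.         458.63140564 210.08482365]
 [  0.           0.           1.        ]] [[-0.01728254 -0.99975802  0.01360925]
 [-0.99373007  0.0156714  -0.11070206]
 [ 0.11046199 -0.01543713 -0.99376046]] [-0.00453141  0.47934969  0.94311863] [[ 0.75929839 -0.65059662  0.013784  ]
 [-0.45965967 -0.55121264 -0.69633154]
 [ 0.46062886  0.52238747 -0.71758789]] [-0.37040008  0.29250911  0.68121306]
```

View pics/t0.png

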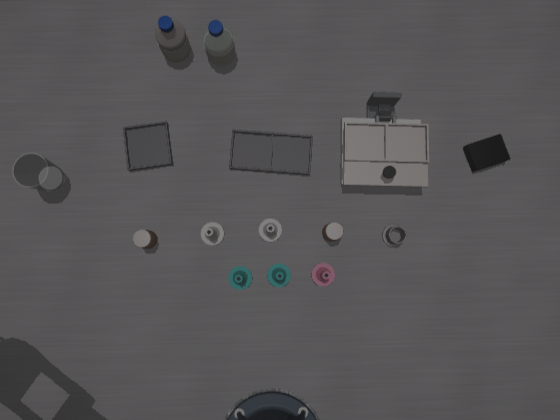

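View pics/s0.png

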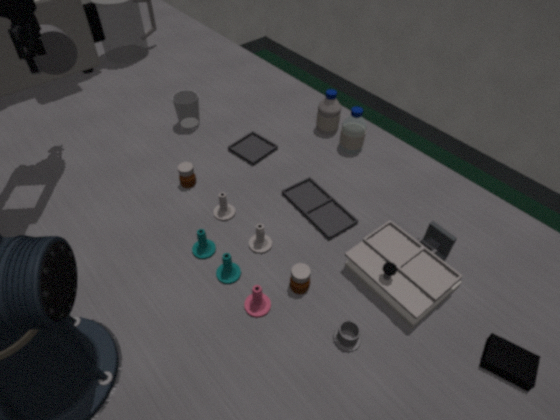

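The top view shows jars at (146,239) and (334,232), white adapters at (212,233) and (270,230), and the ferrule at (394,235). The square tray is at (148,146), the divided tray at (271,153), and the deck at (385,145) with its post at (389,172). The pink and turquoise look-alikes are at rows 270–280. Next I'll measure with depth.

```bash
python3 - <<'E'
from h import *
s=load('t0'); P=cloud(s)
def reg(n,u0,u1,v0,v1,lo,hi):
    p=P[v0:v1,u0:u1].reshape(-1,3); p=p[(p[:,2]>lo)&(p[:,2]<hi)]
    if len(p)<4: print(n,len(p)); return
    (c,sz,a)=cv2.minAreaRect((p[:,:2]*1000).astype(np.float32))
    (cc,r)=cv2.minEnclosingCircle((p[:,:2]*1000).astype(np.float32))
    print(n,len(p),'mean',p.mean(0).round(4),'rect',np.round(c,1),np.round(sz,1),round(a,1),'circ',np.round(cc,1),round(r,1),'zmax',p[:,2].max().round(4))
b=P[300:330,150:220]; print('bench z',np.median(b[...,2]))
reg('jarA',125,170,218,262,.048,.062)
reg('jarB',315,356,212,255,.048,.062)
reg('ad1fl',196,228,218,250,.003,.010); reg('ad1top',196,228,215,250,.045,.07)
reg('ad2fl',254,286,214,246,.003,.010); reg('ad2top',254,286,214,246,.045,.07)
reg('fer fl',376,412,220,252,.003,.010); reg('fer top',376,412,220,252,.03,.042)
reg('sq',115,182,113,180,.010,.018)
reg('div',222,322,122,183,.010,.018)
reg('deckrim',335,435,112,192,.054,.062)
reg('deckfloor',335,435,112,192,.046,.0535)
reg('post',375,405,160,185,.072,.09)
reg('catch',362,405,85,125,.0605,.08)
E
python3 - <<'E'
import cv2,numpy as np
im=cv2.imread('pics/t0.png')[80:290,110:450]
cv2.imwrite('pics/t0c.png',cv2.resize(np.clip(im*2.0,0,255).astype('uint8'),(800,494),interpolation=2))
E
```

```text
bench z 4.038360903967432e-05
jarA 264 mean [0.4224 0.2563 0.0548] rect [422.4 256.7] [36.3 34.8] 88.6 circ [422.4 256.9] 18.6 zmax 0.0617
jarB 245 mean [ 0.4312 -0.1351  0.0546] rect [ 431.3 -134.9] [34.7 33.2] 88.1 circ [ 431.6 -135.3] 18.0 zmax 0.0605
ad1fl 308 mean [0.4326 0.1186 0.006 ] rect [434.  119.4] [65.1 65.6] 83.6 circ [432.3 118. ] 40.0 zmax 0.01
ad1top 67 mean [0.4324 0.1193 0.0578] rect [432.5 119.4] [15.6 17.4] 56.4 circ [432.8 120. ] 9.4 zmax 0.0638
ad2fl 337 mean [ 0.4375 -0.0049  0.0061] rect [437.7  -4.5] [66.3 62.8] 86.8 circ [436.8  -1.9] 40.6 zmax 0.01
ad2top 65 mean [ 0.4379 -0.0045  0.0578] rect [438.6  -5.1] [15.7 17.4] 40.3 circ [438.6  -4.4] 9.3 zmax 0.0628
fer fl 144 mean [ 0.4207 -0.2644  0.0054] rect [ 421.8 -271. ] [67.1 72.2] 0.7 circ [ 423.7 -271.1] 47.8 zmax 0.0099
fer top 94 mean [ 0.4227 -0.2702  0.035 ] rect [ 422.9 -270.4] [37.1 35.9] 88.9 circ [ 422.4 -270.3] 19.1 zmax 0.0393
sq 342 mean [0.6247 0.2603 0.0135] rect [626.3 259.4] [96.6 97. ] 7.2 circ [625.3 259.5] 66.8 zmax 0.0178
div 514 mean [ 0.6088 -0.0089  0.0133] rect [608.8  -9.1] [175.9  86.7] 84.7 circ [609.1  -9.1] 96.7 zmax 0.0178
deckrim 669 mean [ 0.6155 -0.2502  0.0572] rect [ 603.4 -249.5] [176.8 153.7] 87.3 circ [ 601.2 -250.5] 103.0 zmax 0.0619
deckfloor 4524 mean [ 0.5908 -0.2497  0.0496] rect [ 603.  -250.4] [176.9 158.7] 87.9 circ [ 591.5 -249.7] 109.1 zmax 0.0535
post 135 mean [ 0.5471 -0.2473  0.0796] rect [ 546.8 -247.7] [24.3 25.9] 44.7 circ [ 547.4 -247.5] 13.3 zmax 0.0839
catch 154 mean [ 0.7132 -0.2531  0.0634] rect [ 687.3 -253.6] [57.5 69.7] 89.8 circ [ 687.2 -252.8] 44.1 zmax 0.069
```

View pics/t0c.png

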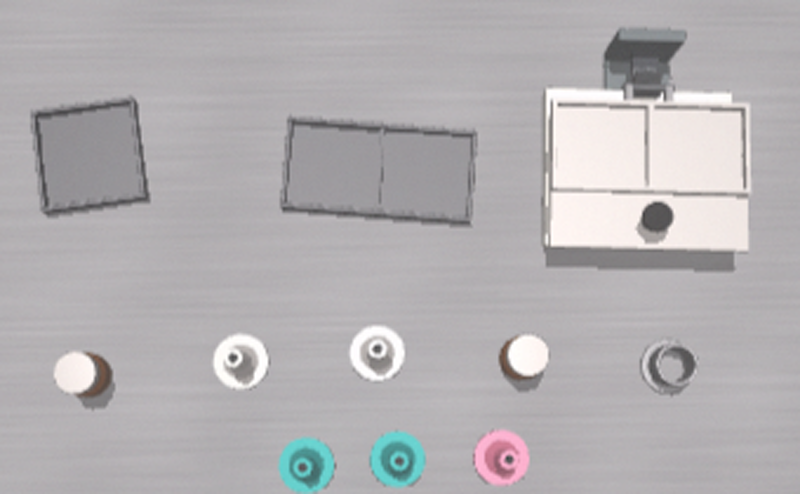

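The crop confirms the layout: no extra parts in the bays, and the deck's catch is on its +x side. I'll start with jar A (0.422, 0.257), first aligning tool y with world y.

Request:
apply_moves(
  claw=[1, 1, 1, 1, 1],
  newtons=30,
  travel=[
    [-0.171, -0.1335, 0.063],
    [-0.171, -0.1335, 0.063],
    [-0.171, -0.1335, 0.063],
    [-0.171, -0.1335, 0.063],
    [-0.171, -0.1335, 0.063],
  ],
  turn=[
    [0, 0, -0.139],
    [0, 0, -0.139],
    [0, 0, -0.139],
    [0, 0, -0.139],
    [0, 0, -0.139],
  ],
)

```text
t: 0.52
tcp_pos: [0.3436, 0.4069, 0.1791]
tool_rot: [0.0, 1.0, -0.002, -0.002]
force: [0.5, 0.4, -0.3]
finger_gap: 0.998
gripper_force: 0.0
```

```bash
cat > st.py <<'E'
from h import *
s=manip.sense(); R=Ro.from_quat(s['tool_rot']).as_matrix()
print(s['t'],s['tcp_pos'].round(4),'gap',round(s['finger_gap'],3),s['gripper_force'],s['force'].round(2)); print(R.round(3),s['q'].round(2))
E
python3 st.py
```

```text
0.5167 [0.3436 0.4069 0.1791] gap 0.998 0.0 [ 0.54  0.44 -0.3 ]
[[-1.     0.001 -0.003]
 [ 0.001  1.    -0.004]
 [ 0.003 -0.004 -1.   ]] [ 0.66  0.48  1.71 -0.    0.96 -0.91]
```

Request:
apply_moves(
  claw=[1, 1, 1, 1, 1],
  travel=[
    [-0.098, -0.191, 0.08],
    [-0.098, -0.191, 0.08],
    [-0.098, -0.191, 0.08],
    [-0.098, -0.191, 0.08],
    [-0.098, -0.191, 0.08],
  ],
  turn=[
    [0, 0, 0],
    [0, 0, 0],
    [0, 0, 0],
    [0, 0, 0],
    [0, 0, 0],
  ],
)

```text
t: 0.93
tcp_pos: [0.4227, 0.2546, 0.1152]
tool_rot: [0.002, 1.0, -0.001, -0.001]
force: [-0.4, 0.7, -0.7]
finger_gap: 0.999
gripper_force: 0.0
```

```bash
python3 st.py
```

```text
0.9333 [0.4227 0.2546 0.1152] gap 0.999 0.0 [-0.43  0.7  -0.75]
[[-1.     0.004 -0.002]
 [ 0.004  1.    -0.002]
 [ 0.002 -0.002 -1.   ]] [ 0.32  0.54  1.86 -0.    0.74 -1.25]
```

Request:
apply_moves(
  claw=[1, 1, 1, 1, 1],
  travel=[
    [0, 0, 0.045],
    [0, 0.002, 0.08],
    [0, 0.002, 0.11],
    [0, 0.002, 0.125],
    [0, 0.002, 0.125],
  ],
  turn=[
    [0, 0, 0],
    [0, 0, 0],
    [0, 0, 0],
    [0, 0, 0],
    [0, 0, 0],
  ],
)

```text
t: 1.35
tcp_pos: [0.42, 0.2592, 0.0142]
tool_rot: [0.001, 1.0, -0.001, -0.003]
force: [-0.4, 0.0, -0.2]
finger_gap: 1.002
gripper_force: 0.0
```

Request:
apply_moves(
  claw=[-1, -1, -1, -1, -1],
  travel=[
    [0, 0, 0],
    [0, 0, 0],
    [0, 0, 0],
    [0, 0, 0],
    [0, 0, 0],
  ],
  turn=[
    [0, 0, 0],
    [0, 0, 0],
    [0, 0, 0],
    [0, 0, 0],
    [0, 0, 0],
  ],
)

```text
t: 1.77
tcp_pos: [0.4225, 0.2603, 0.0183]
tool_rot: [0.0, 1.0, 0.0, 0.001]
force: [-0.0, -1.0, 4.4]
finger_gap: 0.44
gripper_force: 29.6
```

Request:
apply_moves(
  claw=[-1, -1, -1, -1, -1],
  travel=[
    [0, 0, 0],
    [0, 0, 0],
    [0, 0, 0],
    [0, 0, 0],
    [0, 0, 0],
  ],
  turn=[
    [0, 0, 0],
    [0, 0, 0],
    [0, 0, 0],
    [0, 0, 0],
    [0, 0, 0],
  ],
)

```text
t: 2.18
tcp_pos: [0.4224, 0.2603, 0.0183]
tool_rot: [0.0, 1.0, 0.0, 0.001]
force: [-0.7, 0.3, 6.1]
finger_gap: 0.439
gripper_force: 29.8
```

Request:
apply_moves(
  claw=[-1, -1, -1, -1, -1],
  newtons=45,
  travel=[
    [0, 0, -0.01],
    [0, 0, -0.04],
    [0, 0, -0.08],
    [0, 0, -0.12],
    [0, 0, -0.144],
  ],
  turn=[
    [0, 0, 0],
    [0, 0, 0],
    [0, 0, 0],
    [0, 0, 0],
    [0, 0, 0],
  ],
)

```text
t: 2.6
tcp_pos: [0.4225, 0.2604, 0.1354]
tool_rot: [0.0, 1.0, 0.001, 0.002]
force: [0.9, -0.2, -2.0]
finger_gap: 0.429
gripper_force: 45.5
```

Request:
apply_moves(
  claw=[-1, -1, -1, -1, -1],
  travel=[
    [0, -0.03, 0],
    [-0.01, -0.07, 0],
    [-0.02, -0.115, 0],
    [-0.035, -0.16, 0],
    [-0.05, -0.205, 0],
  ],
  turn=[
    [0, 0, 0],
    [0, 0, 0],
    [0, 0, 0],
    [0, 0, 0],
    [0, 0, 0],
  ],
)

```text
t: 3.02
tcp_pos: [0.4613, 0.0948, 0.1329]
tool_rot: [-0.0, 1.0, 0.0, 0.0]
force: [1.3, 0.8, -1.7]
finger_gap: 0.432
gripper_force: 45.5
```

Request:
apply_moves(
  claw=[-1, -1, -1, -1, -1],
  travel=[
    [-0.02, -0.045, 0],
    [-0.04, -0.09, 0],
    [-0.06, -0.135, 0],
    [-0.08, -0.18, 0],
    [-0.1, -0.225, 0],
  ],
  turn=[
    [0, 0, 0],
    [0, 0, 0],
    [0, 0, 0],
    [0, 0, 0],
    [0, 0, 0],
  ],
)

```text
t: 3.43
tcp_pos: [0.5415, -0.0859, 0.1328]
tool_rot: [0.001, 1.0, 0.0, 0.0]
force: [0.7, 0.2, -1.6]
finger_gap: 0.433
gripper_force: 45.5
```

Request:
apply_moves(
  claw=[-1, -1, -1, -1, -1],
  travel=[
    [-0.02, -0.04, 0],
    [-0.04, -0.08, 0],
    [-0.06, -0.12, 0],
    [-0.08, -0.155, 0],
    [-0.088, -0.17, 0],
  ],
  turn=[
    [0, 0, 0],
    [0, 0, 0],
    [0, 0, 0],
    [0, 0, 0],
    [0, 0, 0],
  ],
)

```text
t: 3.85
tcp_pos: [0.614, -0.225, 0.1331]
tool_rot: [0.002, 1.0, -0.002, 0.002]
force: [0.4, -0.5, -0.9]
finger_gap: 0.431
gripper_force: 45.6
```

```bash
python3 st.py
```

```text
3.85 [ 0.614  -0.225   0.1331] gap 0.431 45.55385573657986 [ 0.35 -0.55 -0.9 ]
[[-1.     0.004  0.004]
 [ 0.004  1.    -0.003]
 [-0.004 -0.003 -1.   ]] [-0.52  0.68  1.44 -0.    1.01 -2.09]
```

Request:
apply_moves(
  claw=[-1, -1, -1, -1, -1],
  travel=[
    [0, -0.045, 0],
    [0, -0.085, 0],
    [0, -0.085, 0.02],
    [0, -0.085, 0.05],
    [0, -0.085, 0.065],
  ],
  turn=[
    [0, 0, 0],
    [0, 0, 0],
    [0, 0, 0],
    [0, 0, 0],
    [0, 0, 0],
  ],
)

```text
t: 4.27
tcp_pos: [0.6099, -0.288, 0.0784]
tool_rot: [0.001, 1.0, 0.001, -0.001]
force: [-0.4, 0.4, -1.1]
finger_gap: 0.431
gripper_force: 45.6
```

```bash
python3 st.py; python3 - <<'E'
from h import *
s=snap('side','s1'); im=s['pixels'][200:360,320:500,::-1]
cv2.imwrite('pics/s1c.png',cv2.resize(np.clip(im*2.,0,255).astype('uint8'),None,fx=3.5,fy=3.5,interpolation=2))
E
```

```text
4.2667 [ 0.6099 -0.288   0.0784] gap 0.431 45.57601161839557 [-0.35  0.41 -1.11]
[[-1.     0.003 -0.003]
 [ 0.003  1.     0.002]
 [ 0.003  0.002 -1.   ]] [-0.61  0.78  1.41  0.    0.96 -2.17]
```

View pics/s1c.png

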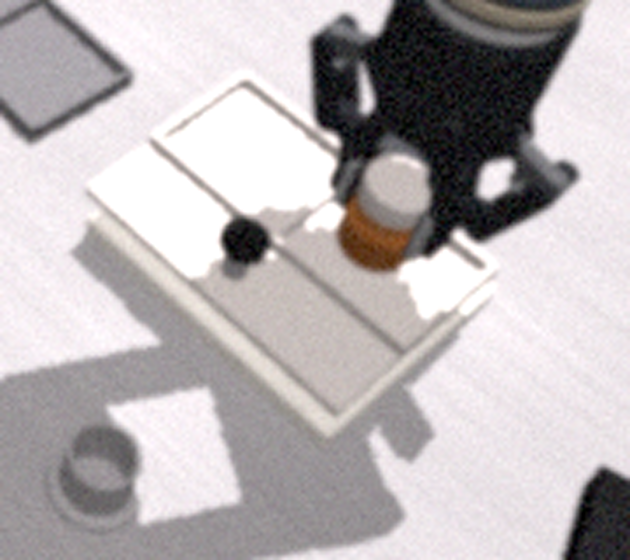

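The jar hangs upright over the -y bay, with the divider to its left and the post at (245,240). I'll lower it and release.

Request:
apply_moves(
  claw=[-1, -1, -1, -1, -1],
  travel=[
    [0, 0, 0.004],
    [0, 0, 0.008],
    [0, 0, 0.011],
    [0, 0, 0.011],
    [0, 0, 0.011],
  ],
  turn=[
    [0, 0, 0],
    [0, 0, 0],
    [0, 0, 0],
    [0, 0, 0],
    [0, 0, 0],
  ],
)

```text
t: 4.73
tcp_pos: [0.6121, -0.2881, 0.0721]
tool_rot: [0.0, 1.0, -0.0, 0.001]
force: [-0.9, 0.2, -1.6]
finger_gap: 0.435
gripper_force: 45.6
```

```bash
python3 st.py
```

```text
4.7333 [ 0.6121 -0.2881  0.0721] gap 0.435 45.583054013332 [-0.86  0.19 -1.58]
[[-1.     0.001  0.001]
 [ 0.001  1.    -0.001]
 [-0.001 -0.001 -1.   ]] [-0.6   0.78  1.41 -0.    0.95 -2.17]
```

Request:
apply_moves(
  claw=[-1, -1, -1, -1],
  travel=[
    [0, 0, 0.003],
    [0, 0, 0.004],
    [0, 0, 0.004],
    [0, 0, 0.004],
  ],
  turn=[
    [0, 0, 0],
    [0, 0, 0],
    [0, 0, 0],
    [0, 0, 0],
  ],
)

```text
t: 5.07
tcp_pos: [0.6118, -0.2883, 0.0684]
tool_rot: [0.001, 1.0, -0.0, 0.0]
force: [-0.1, -0.1, 0.7]
finger_gap: 0.432
gripper_force: 45.7
```

Request:
apply_moves(
  claw=[0.1, 0.4, 0.4, 0.4, 0.4],
  travel=[
    [0, 0, 0],
    [0, 0, 0],
    [0, 0, 0],
    [0, 0, 0],
    [0, 0, 0],
  ],
  turn=[
    [0, 0, 0],
    [0, 0, 0],
    [0, 0, 0],
    [0, 0, 0],
    [0, 0, 0],
  ],
)

```text
t: 5.48
tcp_pos: [0.6116, -0.2883, 0.0682]
tool_rot: [0.001, 1.0, -0.0, 0.0]
force: [-0.2, -0.0, -0.3]
finger_gap: 0.699
gripper_force: 0.0
```

Request:
apply_moves(
  claw=[0.4, 0.4, 0.4, 0.4, 0.4],
  travel=[
    [0, 0, -0.03],
    [0, 0, -0.075],
    [0, 0.045, -0.12],
    [0.02, 0.09, -0.12],
    [0.05, 0.13, -0.12],
  ],
  turn=[
    [0, 0, 0],
    [0, 0, 0],
    [0, 0, 0],
    [0, 0, 0],
    [0, 0, 0],
  ],
)

```text
t: 5.9
tcp_pos: [0.5767, -0.1867, 0.1676]
tool_rot: [0.001, 1.0, -0.002, 0.005]
force: [0.6, 0.3, 0.3]
finger_gap: 0.701
gripper_force: 0.0
```

```bash
python3 st.py
```

```text
5.9 [ 0.5767 -0.1867  0.1676] gap 0.701 0.0 [0.61 0.32 0.25]
[[-1.     0.002  0.01 ]
 [ 0.002  1.    -0.004]
 [-0.01  -0.004 -1.   ]] [-0.5   0.58  1.55  0.    1.01 -2.07]
```

Request:
apply_moves(
  claw=[1, 1, 1, 1, 1],
  travel=[
    [0.045, 0.02, 0],
    [0.09, 0.04, 0.02],
    [0.135, 0.062, 0.05],
    [0.175, 0.062, 0.08],
    [0.175, 0.062, 0.08],
  ],
  turn=[
    [0, 0, 0],
    [0, 0, 0],
    [0, 0, 0],
    [0, 0, 0],
    [0, 0, 0],
  ],
)

```text
t: 6.32
tcp_pos: [0.423, -0.1308, 0.0975]
tool_rot: [0.0, 1.0, 0.004, -0.008]
force: [-1.5, 0.7, 0.1]
finger_gap: 0.999
gripper_force: 0.0
```

Request:
apply_moves(
  claw=[1, 1],
  travel=[
    [0, 0, 0],
    [0, 0, 0],
  ],
  turn=[
    [0, 0, 0],
    [0, 0, 0],
  ],
)

```text
t: 6.48
tcp_pos: [0.4343, -0.1372, 0.1004]
tool_rot: [0.001, 1.0, -0.001, 0.001]
force: [1.2, -1.6, 0.4]
finger_gap: 1.0
gripper_force: 0.0
```

```bash
python3 st.py
```

```text
6.4833 [ 0.4343 -0.1372  0.1004] gap 1.0 0.0 [ 1.23 -1.64  0.43]
[[-1.     0.002  0.002]
 [ 0.002  1.    -0.001]
 [-0.002 -0.001 -1.   ]] [-0.55  0.54  1.97  0.    0.63 -2.12]
```

Request:
apply_moves(
  claw=[1, 1, 1, 1, 1],
  travel=[
    [0, 0, 0.03],
    [0, 0, 0.065],
    [0, 0, 0.095],
    [0, 0, 0.107],
    [0, 0, 0.107],
  ],
  turn=[
    [0, 0, 0],
    [0, 0, 0],
    [0, 0, 0],
    [0, 0, 0],
    [0, 0, 0],
  ],
)

```text
t: 6.9
tcp_pos: [0.4343, -0.137, 0.0131]
tool_rot: [0.001, 1.0, 0.0, -0.0]
force: [0.4, 0.3, 0.2]
finger_gap: 1.002
gripper_force: 0.0
```

Request:
apply_moves(
  claw=[-1, -1, -1, -1, -1],
  newtons=30,
  travel=[
    [0, 0, 0],
    [0, 0, 0],
    [0, 0, 0],
    [0, 0, 0],
    [0, 0, 0],
  ],
  turn=[
    [0, 0, 0],
    [0, 0, 0],
    [0, 0, 0],
    [0, 0, 0],
    [0, 0, 0],
  ],
)

```text
t: 7.32
tcp_pos: [0.4339, -0.1367, 0.0159]
tool_rot: [0.001, 1.0, -0.001, 0.001]
force: [0.5, 0.2, 6.1]
finger_gap: 0.446
gripper_force: 29.4
```

Request:
apply_moves(
  claw=[-1, -1, -1],
  newtons=45,
  travel=[
    [0, 0, 0],
    [0, 0, 0],
    [0, 0, 0],
  ],
  turn=[
    [0, 0, 0],
    [0, 0, 0],
    [0, 0, 0],
  ],
)

```text
t: 7.57
tcp_pos: [0.4339, -0.1367, 0.016]
tool_rot: [0.001, 1.0, -0.001, 0.001]
force: [0.2, 0.3, 7.3]
finger_gap: 0.435
gripper_force: 44.2
```

```bash
python3 st.py
```

```text
7.5667 [ 0.4339 -0.1367  0.016 ] gap 0.435 44.194009895436466 [0.2  0.26 7.25]
[[-1.     0.001  0.003]
 [ 0.001  1.    -0.002]
 [-0.003 -0.002 -1.   ]] [-0.55  0.72  2.01  0.    0.41 -2.12]
```

Request:
apply_moves(
  claw=[-1, -1, -1, -1, -1],
  travel=[
    [0, 0, -0.01],
    [0, 0, -0.04],
    [0, 0, -0.08],
    [0, 0, -0.12],
    [0, 0, -0.145],
  ],
  turn=[
    [0, 0, 0],
    [0, 0, 0],
    [0, 0, 0],
    [0, 0, 0],
    [0, 0, 0],
  ],
)

```text
t: 7.98
tcp_pos: [0.4336, -0.1365, 0.1336]
tool_rot: [0.0, 1.0, -0.001, 0.001]
force: [0.6, 0.3, -0.7]
finger_gap: 0.441
gripper_force: 45.7
```

Request:
apply_moves(
  claw=[-1, -1, -1, -1, -1],
  travel=[
    [-0.03, -0.01, 0],
    [-0.075, -0.03, 0],
    [-0.12, -0.045, 0],
    [-0.165, -0.065, 0],
    [-0.2, -0.08, 0],
  ],
  turn=[
    [0, 0, 0],
    [0, 0, 0],
    [0, 0, 0],
    [0, 0, 0],
    [0, 0, 0],
  ],
)

```text
t: 8.4
tcp_pos: [0.5957, -0.2016, 0.132]
tool_rot: [0.0, 1.0, -0.001, 0.002]
force: [0.9, 0.5, -1.6]
finger_gap: 0.434
gripper_force: 45.7
```

Request:
apply_moves(
  claw=[-1, -1, -1, -1],
  travel=[
    [-0.029, -0.008, 0],
    [-0.029, -0.008, 0],
    [-0.029, -0.008, 0],
    [-0.029, -0.008, 0],
  ],
  turn=[
    [0, 0, 0],
    [0, 0, 0],
    [0, 0, 0],
    [0, 0, 0],
  ],
)

```text
t: 8.73
tcp_pos: [0.6147, -0.206, 0.1303]
tool_rot: [0.0, 1.0, 0.001, -0.001]
force: [0.6, 0.9, -2.2]
finger_gap: 0.436
gripper_force: 45.7
```

```bash
python3 st.py
```

```text
8.7333 [ 0.6147 -0.206   0.1303] gap 0.436 45.68960295757279 [ 0.62  0.86 -2.25]
[[-1.     0.001 -0.003]
 [ 0.001  1.     0.001]
 [ 0.003  0.001 -1.   ]] [-0.5   0.68  1.45 -0.    1.01 -2.07]
```

Request:
apply_moves(
  claw=[-1, -1, -1, -1, -1],
  travel=[
    [0, 0, 0.03],
    [0, 0, 0.055],
    [0, 0, 0.07],
    [0, 0, 0.075],
    [0, 0, 0.075],
  ],
  turn=[
    [0, 0, 0],
    [0, 0, 0],
    [0, 0, 0],
    [0, 0, 0],
    [0, 0, 0],
  ],
)

```text
t: 9.15
tcp_pos: [0.6147, -0.2061, 0.0694]
tool_rot: [0.001, 1.0, 0.001, -0.002]
force: [0.0, -0.8, -1.7]
finger_gap: 0.439
gripper_force: 45.7
```

Request:
apply_moves(
  claw=[-1, -1, -1, -1],
  travel=[
    [0, 0, 0.003],
    [0, 0, 0.006],
    [0, 0, 0.006],
    [0, 0, 0.006],
  ],
  turn=[
    [0, 0, 0],
    [0, 0, 0],
    [0, 0, 0],
    [0, 0, 0],
  ],
)

```text
t: 9.48
tcp_pos: [0.6166, -0.2071, 0.0663]
tool_rot: [0.001, 1.0, -0.0, 0.0]
force: [0.1, -0.3, -1.0]
finger_gap: 0.438
gripper_force: 45.7
```

Request:
apply_moves(
  claw=[-1, -1, -1],
  travel=[
    [0, 0, 0.003],
    [0, 0, 0.003],
    [0, 0, 0.003],
  ],
  turn=[
    [0, 0, 0],
    [0, 0, 0],
    [0, 0, 0],
  ],
)

```text
t: 9.73
tcp_pos: [0.6169, -0.2072, 0.0638]
tool_rot: [0.001, 1.0, -0.0, 0.001]
force: [-0.2, -1.1, 0.6]
finger_gap: 0.438
gripper_force: 45.9
```

Request:
apply_moves(
  claw=[0.1, 0.4, 0.4, 0.4, 0.4],
  travel=[
    [0, 0, 0],
    [0, 0, 0],
    [0, 0, 0],
    [0, 0, 0],
    [0, 0, 0],
  ],
  turn=[
    [0, 0, 0],
    [0, 0, 0],
    [0, 0, 0],
    [0, 0, 0],
    [0, 0, 0],
  ],
)

```text
t: 10.15
tcp_pos: [0.6162, -0.2069, 0.0632]
tool_rot: [0.001, 1.0, 0.0, -0.0]
force: [0.4, 0.9, 0.1]
finger_gap: 0.697
gripper_force: 0.0
```

Request:
apply_moves(
  claw=[0.4, 0.4, 0.4, 0.4, 0.4],
  travel=[
    [0, 0, -0.03],
    [0, 0, -0.075],
    [0, 0, -0.12],
    [0.03, 0, -0.12],
    [0.07, -0.02, -0.12],
  ],
  turn=[
    [0, 0, 0],
    [0, 0, 0],
    [0, 0, 0],
    [0, 0, 0],
    [0, 0, 0],
  ],
)

```text
t: 10.57
tcp_pos: [0.5634, -0.222, 0.1625]
tool_rot: [-0.001, 1.0, -0.002, 0.004]
force: [-0.7, -0.2, -0.6]
finger_gap: 0.703
gripper_force: 0.0
```

Request:
apply_moves(
  claw=[-1, -1, -1, -1, -1],
  travel=[
    [0.0155, -0.0305, 0],
    [0.0155, -0.0305, 0],
    [0.0155, -0.0305, 0],
    [0.0155, -0.0305, 0],
    [0.0155, -0.0305, 0],
  ],
  turn=[
    [0, 0, 0],
    [0, 0, 0],
    [0, 0, 0],
    [0, 0, 0],
    [0, 0, 0],
  ],
)

```text
t: 10.98
tcp_pos: [0.5483, -0.2467, 0.1592]
tool_rot: [0.0, 1.0, 0.0, 0.0]
force: [0.6, 0.8, -0.3]
finger_gap: 0.002
gripper_force: 0.0
```

```bash
python3 st.py; python3 - <<'E'
from h import *
s=snap('side','s2'); im=s['pixels'][200:360,320:500,::-1]
cv2.imwrite('pics/s2c.png',cv2.resize(np.clip(im*2.,0,255).astype('uint8'),None,fx=3.5,fy=3.5,interpolation=2))
E
```

```text
10.9833 [ 0.5483 -0.2467  0.1592] gap 0.002 0.0 [ 0.65  0.85 -0.31]
[[-1.     0.001  0.   ]
 [ 0.001  1.     0.   ]
 [-0.     0.    -1.   ]] [-0.61  0.58  1.56  0.    1.   -2.18]
```

View pics/s2c.png

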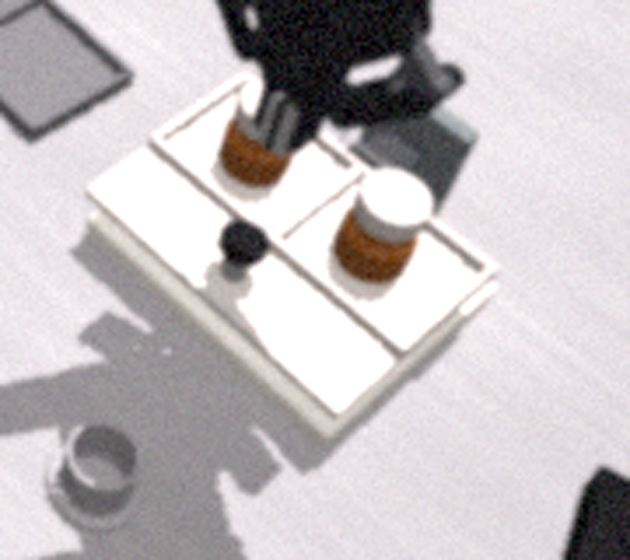

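Both jars are upright in separate bays: cap tops at about (265,105), partly hidden, and (395,200). The shut fingers are above the post. Pressing now.

Request:
apply_moves(
  claw=[-1, -1, -1, -1, -1],
  travel=[
    [0, 0, 0.03],
    [0, 0, 0.06],
    [0, 0, 0.08],
    [0, 0, 0.088],
    [0, 0, 0.088],
  ],
  turn=[
    [0, 0, 0],
    [0, 0, 0],
    [0, 0, 0],
    [0, 0, 0],
    [0, 0, 0],
  ],
)

```text
t: 11.45
tcp_pos: [0.5472, -0.2459, 0.087]
tool_rot: [0.0, 1.0, 0.001, -0.002]
force: [0.8, 0.7, -0.1]
finger_gap: -0.0
gripper_force: 0.0
```

Request:
apply_moves(
  claw=[-1, -1, -1, -1, -1],
  travel=[
    [0, 0, 0.006],
    [0, 0, 0.012],
    [0, 0, 0.018],
    [0, 0, 0.024],
    [0, 0, 0.03],
  ],
  turn=[
    [0, 0, 0],
    [0, 0, 0],
    [0, 0, 0],
    [0, 0, 0],
    [0, 0, 0],
  ],
)

```text
t: 11.87
tcp_pos: [0.5489, -0.2477, 0.066]
tool_rot: [0.001, 1.0, -0.001, 0.001]
force: [0.5, 0.7, 5.8]
finger_gap: -0.004
gripper_force: 2.6
```

Request:
apply_moves(
  claw=[-1, -1, -1, -1],
  travel=[
    [0, 0, 0.004],
    [0, 0, 0.008],
    [0, 0, 0.008],
    [0, 0, 0.008],
  ],
  turn=[
    [0, 0, 0],
    [0, 0, 0],
    [0, 0, 0],
    [0, 0, 0],
  ],
)

```text
t: 12.2
tcp_pos: [0.5489, -0.2477, 0.0595]
tool_rot: [0.001, 1.0, -0.001, 0.001]
force: [-0.3, 1.0, 6.8]
finger_gap: -0.001
gripper_force: 3.2
```

Request:
apply_moves(
  claw=[-1, -1, -1, -1],
  travel=[
    [0, 0, 0.003],
    [0, 0, 0.006],
    [0, 0, 0.006],
    [0, 0, 0.006],
  ],
  turn=[
    [0, 0, 0],
    [0, 0, 0],
    [0, 0, 0],
    [0, 0, 0],
  ],
)

```text
t: 12.53
tcp_pos: [0.5489, -0.2477, 0.056]
tool_rot: [0.001, 1.0, -0.001, 0.001]
force: [-0.9, 2.2, 12.2]
finger_gap: 0.001
gripper_force: 6.2
```

Request:
apply_moves(
  claw=[-1, -1, -1, -1],
  travel=[
    [0, 0, 0.003],
    [0, 0, 0.003],
    [0, 0, 0.003],
    [0, 0, 0.003],
  ],
  turn=[
    [0, 0, 0],
    [0, 0, 0],
    [0, 0, 0],
    [0, 0, 0],
  ],
)

```text
t: 12.87
tcp_pos: [0.5489, -0.2477, 0.0558]
tool_rot: [0.0, 1.0, -0.001, 0.002]
force: [-4.0, 3.9, 25.5]
finger_gap: -0.001
gripper_force: 12.7
```

Request:
apply_moves(
  claw=[-1, -1, -1, -1, -1],
  travel=[
    [0, 0, -0.02],
    [0, 0, -0.05],
    [0, 0, -0.09],
    [0, 0.01, -0.13],
    [0.03, 0.04, -0.13],
  ],
  turn=[
    [0, 0, 0],
    [0, 0, 0],
    [0, 0, 0],
    [0, 0, 0],
    [0, 0, 0],
  ],
)

```text
t: 13.28
tcp_pos: [0.5325, -0.2218, 0.1622]
tool_rot: [0.001, 1.0, -0.007, 0.01]
force: [2.1, -1.8, 0.6]
finger_gap: 0.005
gripper_force: 0.0
```

Request:
apply_moves(
  claw=[0, 0, 0, 0, 0],
  travel=[
    [0.03, 0.045, 0],
    [0.06, 0.09, 0],
    [0.08, 0.135, 0],
    [0.105, 0.18, 0],
    [0.105, 0.22, 0],
  ],
  turn=[
    [0, 0, 0],
    [0, 0, 0],
    [0, 0, 0],
    [0, 0, 0],
    [0, 0, 0],
  ],
)

```text
t: 13.7
tcp_pos: [0.4343, -0.0364, 0.1549]
tool_rot: [0.001, 1.0, 0.001, -0.003]
force: [0.2, 0.6, 0.3]
finger_gap: 0.498
gripper_force: 0.0
```

Request:
apply_moves(
  claw=[0, 0, 0],
  travel=[
    [0, 0.04, 0.02],
    [0, 0.04, 0.02],
    [0, 0.04, 0.02],
  ],
  turn=[
    [0, 0, 0],
    [0, 0, 0],
    [0, 0, 0],
  ],
)

```text
t: 13.95
tcp_pos: [0.4392, -0.0056, 0.139]
tool_rot: [-0.001, 1.0, 0.0, -0.001]
force: [0.9, 0.8, -0.3]
finger_gap: 0.5
gripper_force: 0.0
```

```bash
python3 st.py; python3 - <<'E'
from h import *
s=snap('top','t3'); P=cloud(s)
p=P[112:192,335:435].reshape(-1,3)
h,e=np.histogram(p[:,2],bins=np.arange(0.01,.1,.002)); print([(round(a,3),b) for a,b in zip(e,h) if b>40])
im=s['pixels'][80:290,110:450,::-1]
cv2.imwrite('pics/t3c.png',cv2.resize(np.clip(im*2.0,0,255).astype('uint8'),(800,494),interpolation=2))
E
```

```text
13.95 [ 0.4392 -0.0056  0.139 ] gap 0.5 0.0 [ 0.88  0.82 -0.29]
[[-1.    -0.003 -0.001]
 [-0.003  1.     0.   ]
 [ 0.001  0.    -1.   ]] [-0.27  0.44  1.98 -0.    0.72 -1.84]
[(np.float64(0.012), np.int64(119)), (np.float64(0.014), np.int64(224)), (np.float64(0.016), np.int64(118)), (np.float64(0.024), np.int64(68)), (np.float64(0.026), np.int64(492)), (np.float64(0.028), np.int64(1370)), (np.float64(0.03), np.int64(1147)), (np.float64(0.032), np.int64(366)), (np.float64(0.034), np.int64(177)), (np.float64(0.036), np.int64(308)), (np.float64(0.038), np.int64(300)), (np.float64(0.04), np.int64(112)), (np.float64(0.042), np.int64(50)), (np.float64(0.056), np.int64(59)), (np.float64(0.058), np.int64(75)), (np.float64(0.06), np.int64(61)), (np.float64(0.082), np.int64(140)), (np.float64(0.084), np.int64(223)), (np.float64(0.086), np.int64(104))]
```

View pics/t3c.png

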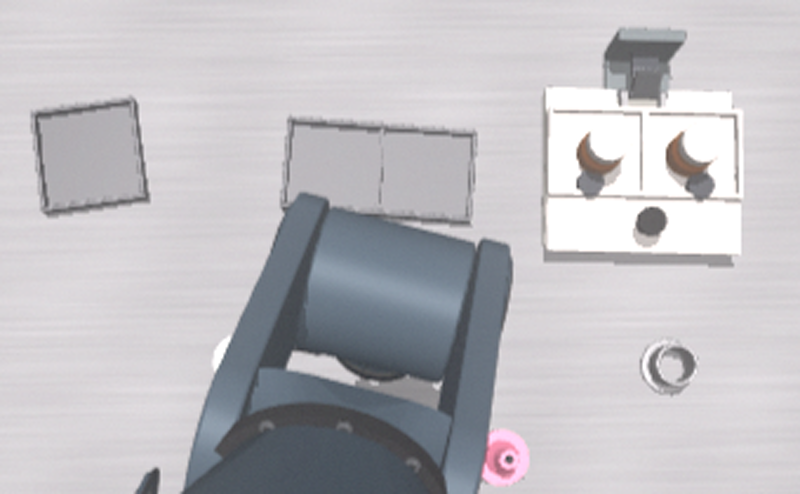

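The top view confirms the deck is down and caught: its floor is at about 30 mm, and both jars stand in their bays at about (600,150) and (692,150). Next is adapter 2.

Request:
apply_moves(
  claw=[0, 0, 0, 0, 0],
  newtons=25,
  travel=[
    [0, 0, 0.045],
    [0, 0, 0.09],
    [0, 0, 0.13],
    [0, 0, 0.152],
    [0, 0, 0.152],
  ],
  turn=[
    [0, 0, 0],
    [0, 0, 0],
    [0, 0, 0],
    [0, 0, 0],
    [0, 0, 0],
  ],
)

```text
t: 14.42
tcp_pos: [0.4393, -0.0084, 0.0148]
tool_rot: [0.002, 1.0, 0.001, -0.002]
force: [0.6, -0.8, -0.2]
finger_gap: 0.496
gripper_force: 0.0
```

Request:
apply_moves(
  claw=[-1, -1, -1, -1, -1],
  travel=[
    [0, 0, 0],
    [0, 0, 0],
    [0, 0, 0],
    [0, 0, 0],
    [0, 0, 0],
  ],
  turn=[
    [0, 0, 0],
    [0, 0, 0],
    [0, 0, 0],
    [0, 0, 0],
    [0, 0, 0],
  ],
)

```text
t: 14.83
tcp_pos: [0.4408, -0.0074, 0.0188]
tool_rot: [0.001, 1.0, -0.0, 0.001]
force: [0.5, 0.0, -0.3]
finger_gap: 0.181
gripper_force: 25.5
```

```bash
python3 st.py
```

```text
14.8333 [ 0.4408 -0.0074  0.0188] gap 0.181 25.468284487724304 [ 0.54  0.03 -0.3 ]
[[-1.     0.001  0.002]
 [ 0.001  1.    -0.001]
 [-0.002 -0.001 -1.   ]] [-0.27  0.71  2.04 -0.    0.39 -1.84]
```

Request:
apply_moves(
  claw=[-1, -1, -1, -1, -1],
  newtons=35,
  travel=[
    [0, 0, -0.01],
    [0, 0, -0.045],
    [0, 0, -0.08],
    [-0.03, -0.01, -0.08],
    [-0.07, -0.02, -0.08],
  ],
  turn=[
    [0, 0, 0],
    [0, 0, 0],
    [0, 0, 0],
    [0, 0, 0],
    [0, 0, 0],
  ],
)

```text
t: 15.25
tcp_pos: [0.494, -0.0223, 0.0843]
tool_rot: [0.0, 1.0, 0.0, -0.001]
force: [0.2, -0.4, -0.2]
finger_gap: 0.177
gripper_force: 34.3
```

Request:
apply_moves(
  claw=[-1, -1, -1, -1, -1],
  travel=[
    [-0.045, -0.01, 0],
    [-0.09, -0.02, 0],
    [-0.135, -0.036, 0],
    [-0.135, -0.036, 0],
    [-0.135, -0.036, 0],
  ],
  turn=[
    [0, 0, 0],
    [0, 0, 0],
    [0, 0, 0],
    [0, 0, 0],
    [0, 0, 0],
  ],
)

```text
t: 15.67
tcp_pos: [0.6063, -0.0529, 0.0828]
tool_rot: [0.001, 1.0, -0.0, 0.002]
force: [-0.3, 0.1, -0.7]
finger_gap: 0.18
gripper_force: 34.3
```

Request:
apply_moves(
  claw=[-1, -1, -1, -1, -1],
  travel=[
    [0, 0, 0.03],
    [0, 0, 0.055],
    [0, 0, 0.068],
    [0, 0, 0.068],
    [0, 0, 0.068],
  ],
  turn=[
    [0, 0, 0],
    [0, 0, 0],
    [0, 0, 0],
    [0, 0, 0],
    [0, 0, 0],
  ],
)

```text
t: 16.08
tcp_pos: [0.6028, -0.0517, 0.0272]
tool_rot: [0.0, 1.0, 0.0, -0.001]
force: [0.5, -0.4, -0.1]
finger_gap: 0.176
gripper_force: 34.3
```

```bash
python3 st.py; python3 - <<'E'
from h import *
s=snap('side','s4'); im=s['pixels'][150:290,240:400,::-1]
cv2.imwrite('pics/s4c.png',cv2.resize(np.clip(im*2.,0,255).astype('uint8'),None,fx=3.5,fy=3.5,interpolation=2))
E
```

```text
16.0833 [ 0.6028 -0.0517  0.0272] gap 0.176 34.296095967292786 [ 0.52 -0.4  -0.09]
[[-1.     0.001 -0.002]
 [ 0.001  1.     0.001]
 [ 0.002  0.001 -1.   ]] [-0.27  0.78  1.62 -0.    0.74 -1.84]
```

View pics/s4c.png

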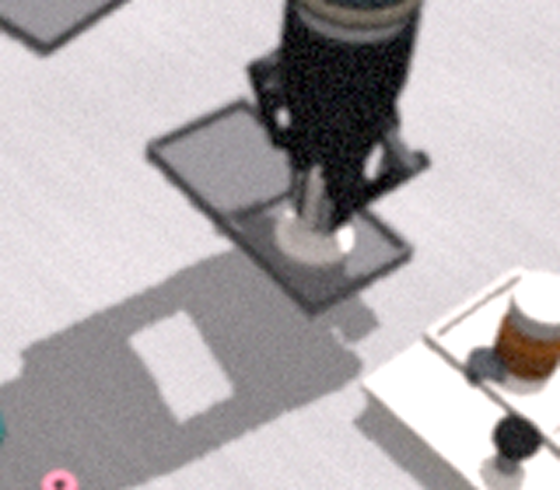

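The adapter sits over the middle of the right bay, flange at about (315,240). Lowering and releasing.

Request:
apply_moves(
  claw=[-1, -1, -1],
  travel=[
    [0, 0, 0.004],
    [0, 0, 0.006],
    [0, 0, 0.006],
  ],
  turn=[
    [0, 0, 0],
    [0, 0, 0],
    [0, 0, 0],
  ],
)

```text
t: 16.38
tcp_pos: [0.6042, -0.0521, 0.023]
tool_rot: [0.001, 1.0, -0.0, 0.0]
force: [-0.9, 0.2, -0.3]
finger_gap: 0.174
gripper_force: 34.3
```

Request:
apply_moves(
  claw=[-0.3, 0, 0, 0],
  travel=[
    [0, 0, 0],
    [0, 0, 0],
    [0, 0, 0],
    [0, 0, 0],
  ],
  turn=[
    [0, 0, 0],
    [0, 0, 0],
    [0, 0, 0],
    [0, 0, 0],
  ],
)

```text
t: 16.72
tcp_pos: [0.6041, -0.0521, 0.0227]
tool_rot: [0.001, 1.0, -0.0, 0.0]
force: [-0.2, 0.3, 0.5]
finger_gap: 0.5
gripper_force: 0.0
```

Request:
apply_moves(
  claw=[0, 0, 0, 0, 0],
  travel=[
    [0, 0, -0.03],
    [0, 0, -0.075],
    [0, 0, -0.1],
    [0.02, 0.04, -0.1],
    [0.05, 0.08, -0.1],
  ],
  turn=[
    [0, 0, 0],
    [0, 0, 0],
    [0, 0, 0],
    [0, 0, 0],
    [0, 0, 0],
  ],
)

```text
t: 17.13
tcp_pos: [0.5684, 0.0104, 0.1049]
tool_rot: [0.002, 1.0, -0.001, 0.005]
force: [0.1, 0.7, -1.8]
finger_gap: 0.501
gripper_force: 0.0
```

Request:
apply_moves(
  claw=[0, 0, 0, 0, 0],
  travel=[
    [0.045, 0.03, 0],
    [0.09, 0.06, 0],
    [0.13, 0.09, 0],
    [0.165, 0.132, 0],
    [0.165, 0.132, 0],
  ],
  turn=[
    [0, 0, 0],
    [0, 0, 0],
    [0, 0, 0],
    [0, 0, 0],
    [0, 0, 0],
  ],
)

```text
t: 17.55
tcp_pos: [0.4237, 0.121, 0.1023]
tool_rot: [-0.001, 1.0, 0.0, -0.005]
force: [0.0, -0.1, -0.5]
finger_gap: 0.496
gripper_force: 0.0
```

Request:
apply_moves(
  claw=[0, 0],
  travel=[
    [0, 0, 0],
    [0, 0, 0],
  ],
  turn=[
    [0, 0, 0],
    [0, 0, 0],
  ],
)

```text
t: 17.72
tcp_pos: [0.4336, 0.1178, 0.1029]
tool_rot: [-0.0, 1.0, -0.0, 0.001]
force: [0.5, -0.8, 1.1]
finger_gap: 0.5
gripper_force: 0.0
```

```bash
python3 st.py
```

```text
17.7167 [0.4336 0.1178 0.1029] gap 0.5 0.0 [ 0.5  -0.82  1.14]
[[-1.    -0.     0.003]
 [-0.     1.    -0.   ]
 [-0.003 -0.    -1.   ]] [ 0.02  0.53  1.98 -0.    0.63 -1.55]
```

Request:
apply_moves(
  claw=[0, 0, 0, 0, 0],
  newtons=25,
  travel=[
    [0.001, 0.001, 0.045],
    [0.001, 0.001, 0.08],
    [0.001, 0.001, 0.107],
    [0.001, 0.001, 0.107],
    [0.001, 0.001, 0.107],
  ],
  turn=[
    [0, 0, 0],
    [0, 0, 0],
    [0, 0, 0],
    [0, 0, 0],
    [0, 0, 0],
  ],
)

```text
t: 18.13
tcp_pos: [0.4326, 0.1175, 0.016]
tool_rot: [0.001, 1.0, -0.0, -0.0]
force: [0.1, -1.6, -0.3]
finger_gap: 0.498
gripper_force: 0.0
```

Request:
apply_moves(
  claw=[-1, -1, -1, -1, -1],
  travel=[
    [0, 0, 0],
    [0, 0, 0],
    [0, 0, 0],
    [0, 0, 0],
    [0, 0, 0],
  ],
  turn=[
    [0, 0, 0],
    [0, 0, 0],
    [0, 0, 0],
    [0, 0, 0],
    [0, 0, 0],
  ],
)

```text
t: 18.55
tcp_pos: [0.4327, 0.1183, 0.0181]
tool_rot: [0.0, 1.0, -0.0, 0.002]
force: [-0.2, -2.0, 7.6]
finger_gap: 0.179
gripper_force: 25.5
```

```bash
python3 st.py
```

```text
18.55 [0.4327 0.1183 0.0181] gap 0.179 25.47442853450775 [-0.25 -1.96  7.59]
[[-1.     0.001  0.003]
 [ 0.001  1.    -0.   ]
 [-0.003 -0.    -1.   ]] [ 0.02  0.71  2.02 -0.    0.4  -1.55]
```

Request:
apply_moves(
  claw=[-1, -1, -1, -1, -1],
  newtons=35,
  travel=[
    [0, 0, -0.01],
    [0, 0, -0.045],
    [0, 0, -0.08],
    [-0.03, -0.01, -0.08],
    [-0.07, -0.03, -0.08],
  ],
  turn=[
    [0, 0, 0],
    [0, 0, 0],
    [0, 0, 0],
    [0, 0, 0],
    [0, 0, 0],
  ],
)

```text
t: 18.97
tcp_pos: [0.4846, 0.0959, 0.0831]
tool_rot: [-0.001, 1.0, 0.0, -0.001]
force: [0.1, 0.7, -1.2]
finger_gap: 0.175
gripper_force: 34.2
```

Request:
apply_moves(
  claw=[-1, -1, -1, -1, -1],
  travel=[
    [-0.04, -0.02, 0],
    [-0.08, -0.04, 0],
    [-0.12, -0.06, 0],
    [-0.155, -0.076, 0],
    [-0.155, -0.076, 0],
  ],
  turn=[
    [0, 0, 0],
    [0, 0, 0],
    [0, 0, 0],
    [0, 0, 0],
    [0, 0, 0],
  ],
)

```text
t: 19.38
tcp_pos: [0.6189, 0.0302, 0.0825]
tool_rot: [0.002, 1.0, -0.001, 0.006]
force: [0.4, -0.7, 0.0]
finger_gap: 0.175
gripper_force: 34.2
```

Request:
apply_moves(
  claw=[-1, -1, -1, -1, -1],
  travel=[
    [0, 0, 0.01],
    [0, 0, 0.04],
    [0, 0, 0.068],
    [0, 0, 0.068],
    [0, 0, 0.068],
  ],
  turn=[
    [0, 0, 0],
    [0, 0, 0],
    [0, 0, 0],
    [0, 0, 0],
    [0, 0, 0],
  ],
)

```text
t: 19.8
tcp_pos: [0.6083, 0.0345, 0.0253]
tool_rot: [0.0, 1.0, 0.0, -0.003]
force: [-0.8, 0.0, 0.2]
finger_gap: 0.176
gripper_force: 34.3
```

```bash
python3 st.py
```

```text
19.8 [0.6083 0.0345 0.0253] gap 0.176 34.28261160850525 [-0.84  0.02  0.23]
[[-1.     0.    -0.006]
 [ 0.     1.     0.001]
 [ 0.006  0.001 -1.   ]] [-0.13  0.79  1.6   0.    0.75 -1.7 ]
```

Request:
apply_moves(
  claw=[-1, -1, -1],
  travel=[
    [0, 0, 0.003],
    [0, 0, 0.004],
    [0, 0, 0.004],
  ],
  turn=[
    [0, 0, 0],
    [0, 0, 0],
    [0, 0, 0],
  ],
)

```text
t: 20.05
tcp_pos: [0.6115, 0.0337, 0.0242]
tool_rot: [0.0, 1.0, -0.0, 0.001]
force: [-1.0, 0.1, -0.8]
finger_gap: 0.176
gripper_force: 34.3
```

Request:
apply_moves(
  claw=[-0.3, 0, 0, 0],
  travel=[
    [0, 0, 0],
    [0, 0, 0],
    [0, 0, 0],
    [0, 0, 0],
  ],
  turn=[
    [0, 0, 0],
    [0, 0, 0],
    [0, 0, 0],
    [0, 0, 0],
  ],
)

```text
t: 20.38
tcp_pos: [0.6115, 0.0334, 0.0237]
tool_rot: [0.001, 1.0, -0.0, 0.0]
force: [0.6, -0.5, 0.9]
finger_gap: 0.5
gripper_force: 0.0
```

Request:
apply_moves(
  claw=[0, 0, 0, 0, 0],
  travel=[
    [0, 0, -0.03],
    [0, 0, -0.075],
    [0, 0, -0.11],
    [0.04, 0, -0.11],
    [0.08, 0, -0.11],
  ],
  turn=[
    [0, 0, 0],
    [0, 0, 0],
    [0, 0, 0],
    [0, 0, 0],
    [0, 0, 0],
  ],
)

```text
t: 20.8
tcp_pos: [0.5503, 0.0329, 0.1138]
tool_rot: [0.001, 1.0, -0.001, 0.004]
force: [-1.1, -0.1, -0.2]
finger_gap: 0.501
gripper_force: 0.0
```

Request:
apply_moves(
  claw=[1, 1, 1, 1, 1],
  travel=[
    [0.03, -0.04, 0],
    [0.06, -0.08, 0],
    [0.09, -0.12, 0],
    [0.11, -0.16, 0],
    [0.13, -0.205, 0],
  ],
  turn=[
    [0, 0, 0],
    [0, 0, 0],
    [0, 0, 0],
    [0, 0, 0],
    [0, 0, 0],
  ],
)

```text
t: 21.22
tcp_pos: [0.4415, -0.1307, 0.1116]
tool_rot: [-0.0, 1.0, 0.0, -0.0]
force: [1.4, -0.5, 0.2]
finger_gap: 1.003
gripper_force: 0.0
```

Request:
apply_moves(
  claw=[1, 1, 1, 1, 1],
  travel=[
    [0.025, -0.045, 0],
    [0.025, -0.09, 0],
    [0.025, -0.135, 0],
    [0.025, -0.17, 0],
    [0.025, -0.17, 0],
  ],
  turn=[
    [0, 0, 0],
    [0, 0, 0],
    [0, 0, 0],
    [0, 0, 0],
    [0, 0, 0],
  ],
)

```text
t: 21.63
tcp_pos: [0.4248, -0.2736, 0.112]
tool_rot: [0.003, 1.0, -0.003, 0.003]
force: [1.0, -0.6, 0.3]
finger_gap: 0.998
gripper_force: 0.0
```

Request:
apply_moves(
  claw=[1, 1],
  travel=[
    [0, 0, 0],
    [0, 0, 0],
  ],
  turn=[
    [0, 0, 0],
    [0, 0, 0],
  ],
)

```text
t: 21.8
tcp_pos: [0.4223, -0.2655, 0.1111]
tool_rot: [0.001, 1.0, 0.001, -0.001]
force: [0.6, -0.2, -0.4]
finger_gap: 1.0
gripper_force: 0.0
```

```bash
python3 st.py
```

```text
21.8 [ 0.4223 -0.2655  0.1111] gap 1.0 0.0 [ 0.58 -0.2  -0.35]
[[-1.     0.002 -0.001]
 [ 0.002  1.     0.001]
 [ 0.001  0.001 -1.   ]] [-0.79  0.55  1.85  0.    0.74 -2.36]
```

Request:
apply_moves(
  claw=[1, 1, 1, 1, 1],
  newtons=30,
  travel=[
    [0, -0.005, 0.04],
    [0, -0.005, 0.08],
    [0, -0.005, 0.115],
    [0, -0.005, 0.132],
    [0, -0.005, 0.132],
  ],
  turn=[
    [0, 0, 0],
    [0, 0, 0],
    [0, 0, 0],
    [0, 0, 0],
    [0, 0, 0],
  ],
)

```text
t: 22.22
tcp_pos: [0.4212, -0.2668, 0.0031]
tool_rot: [-0.0, 1.0, 0.003, -0.003]
force: [-0.0, -0.1, 0.3]
finger_gap: 1.0
gripper_force: 0.0
```

Request:
apply_moves(
  claw=[-1, -1, -1, -1, -1],
  travel=[
    [0, 0, 0],
    [0, 0, 0],
    [0, 0, 0],
    [0, 0, 0],
    [0, 0, 0],
  ],
  turn=[
    [0, 0, 0],
    [0, 0, 0],
    [0, 0, 0],
    [0, 0, 0],
    [0, 0, 0],
  ],
)

```text
t: 22.63
tcp_pos: [0.4236, -0.2706, 0.0072]
tool_rot: [0.001, 1.0, -0.001, 0.001]
force: [0.9, 1.7, 5.5]
finger_gap: 0.438
gripper_force: 29.7
```

```bash
python3 st.py
```

```text
22.6333 [ 0.4236 -0.2706  0.0072] gap 0.438 29.679939039051533 [0.85 1.75 5.47]
[[-1.     0.001  0.002]
 [ 0.001  1.    -0.001]
 [-0.002 -0.001 -1.   ]] [-0.79  0.75  1.89  0.    0.5  -2.36]
```

Request:
apply_moves(
  claw=[-1, -1, -1, -1, -1],
  newtons=45,
  travel=[
    [0, 0, 0],
    [0, 0, -0.02],
    [0, 0, -0.06],
    [0, 0, -0.1],
    [0, 0, -0.13],
  ],
  turn=[
    [0, 0, 0],
    [0, 0, 0],
    [0, 0, 0],
    [0, 0, 0],
    [0, 0, 0],
  ],
)

```text
t: 23.05
tcp_pos: [0.4232, -0.2706, 0.1122]
tool_rot: [0.001, 1.0, -0.001, 0.001]
force: [-0.4, 0.4, -1.0]
finger_gap: 0.434
gripper_force: 45.5
```

Request:
apply_moves(
  claw=[-1, -1, -1, -1, -1],
  travel=[
    [0, 0.03, 0],
    [-0.01, 0.07, 0],
    [-0.02, 0.115, 0],
    [-0.035, 0.16, 0],
    [-0.05, 0.2, 0],
  ],
  turn=[
    [0, 0, 0],
    [0, 0, 0],
    [0, 0, 0],
    [0, 0, 0],
    [0, 0, 0],
  ],
)

```text
t: 23.47
tcp_pos: [0.4627, -0.1085, 0.1105]
tool_rot: [0.001, 1.0, 0.0, 0.0]
force: [0.0, -0.3, -1.2]
finger_gap: 0.433
gripper_force: 45.5
```

Request:
apply_moves(
  claw=[-1, -1, -1, -1, -1],
  travel=[
    [-0.02, 0.045, 0],
    [-0.04, 0.09, 0],
    [-0.06, 0.135, 0],
    [-0.08, 0.18, 0],
    [-0.1, 0.225, 0],
  ],
  turn=[
    [0, 0, 0],
    [0, 0, 0],
    [0, 0, 0],
    [0, 0, 0],
    [0, 0, 0],
  ],
)

```text
t: 23.88
tcp_pos: [0.5436, 0.0715, 0.1105]
tool_rot: [0.0, 1.0, -0.0, 0.0]
force: [0.8, -1.1, -1.5]
finger_gap: 0.432
gripper_force: 45.5
```

Request:
apply_moves(
  claw=[-1, -1, -1, -1, -1],
  travel=[
    [-0.02, 0.045, 0],
    [-0.04, 0.09, 0],
    [-0.06, 0.135, 0],
    [-0.08, 0.18, 0],
    [-0.1, 0.215, 0],
  ],
  turn=[
    [0, 0, 0],
    [0, 0, 0],
    [0, 0, 0],
    [0, 0, 0],
    [0, 0, 0],
  ],
)

```text
t: 24.3
tcp_pos: [0.6235, 0.2446, 0.1105]
tool_rot: [-0.0, 1.0, 0.0, 0.0]
force: [1.1, 0.1, -1.3]
finger_gap: 0.434
gripper_force: 45.4
```

Request:
apply_moves(
  claw=[-1, -1, -1, -1],
  travel=[
    [-0.003, 0.022, 0],
    [-0.003, 0.022, 0],
    [-0.003, 0.022, 0],
    [-0.003, 0.022, 0],
  ],
  turn=[
    [0, 0, 0],
    [0, 0, 0],
    [0, 0, 0],
    [0, 0, 0],
  ],
)

```text
t: 24.63
tcp_pos: [0.625, 0.2583, 0.1097]
tool_rot: [0.0, 1.0, -0.0, -0.001]
force: [0.2, -1.2, -1.5]
finger_gap: 0.433
gripper_force: 45.5
```

```bash
python3 st.py
```

```text
24.6333 [0.625  0.2583 0.1097] gap 0.433 45.45642793178558 [ 0.24 -1.16 -1.52]
[[-1.     0.001 -0.001]
 [ 0.001  1.    -0.001]
 [ 0.001 -0.001 -1.   ]] [ 0.23  0.74  1.39 -0.    1.02 -1.34]
```

Request:
apply_moves(
  claw=[-1, -1, -1, -1, -1],
  travel=[
    [0, 0, 0.04],
    [0, 0, 0.08],
    [0, 0, 0.11],
    [0, 0, 0.117],
    [0, 0, 0.117],
  ],
  turn=[
    [0, 0, 0],
    [0, 0, 0],
    [0, 0, 0],
    [0, 0, 0],
    [0, 0, 0],
  ],
)

```text
t: 25.05
tcp_pos: [0.6239, 0.2571, 0.014]
tool_rot: [0.001, 1.0, -0.001, -0.003]
force: [-0.8, -0.7, -0.1]
finger_gap: 0.431
gripper_force: 45.5
```

Request:
apply_moves(
  claw=[-1, -1, -1, -1],
  travel=[
    [0, 0, 0.003],
    [0, 0, 0.005],
    [0, 0, 0.005],
    [0, 0, 0.005],
  ],
  turn=[
    [0, 0, 0],
    [0, 0, 0],
    [0, 0, 0],
    [0, 0, 0],
  ],
)

```text
t: 25.38
tcp_pos: [0.627, 0.2592, 0.0137]
tool_rot: [0.001, 1.0, 0.0, 0.001]
force: [-0.1, -0.5, -1.9]
finger_gap: 0.434
gripper_force: 45.5
```

```bash
python3 st.py
```

```text
25.3833 [0.627  0.2592 0.0137] gap 0.434 45.46992089599371 [-0.13 -0.54 -1.94]
[[-1.     0.001  0.003]
 [ 0.001  1.     0.001]
 [-0.003  0.001 -1.   ]] [ 0.23  0.87  1.42 -0.    0.85 -1.34]
```

Still about 2.5 mm up. Lower, release and retreat.

Request:
apply_moves(
  claw=[-1, -1, -1, -1],
  travel=[
    [0, 0, 0.002],
    [0, 0, 0.003],
    [0, 0, 0.003],
    [0, 0, 0.003],
  ],
  turn=[
    [0, 0, 0],
    [0, 0, 0],
    [0, 0, 0],
    [0, 0, 0],
  ],
)

```text
t: 25.72
tcp_pos: [0.6268, 0.2593, 0.0113]
tool_rot: [0.0, 1.0, 0.0, 0.001]
force: [-1.1, -0.1, 5.5]
finger_gap: 0.431
gripper_force: 46.0
```

Request:
apply_moves(
  claw=[0.1, 0.2, 0.2, 0.2, 0.2],
  travel=[
    [0, 0, 0],
    [0, 0, 0],
    [0, 0, 0],
    [0, 0, 0],
    [0, 0, 0],
  ],
  turn=[
    [0, 0, 0],
    [0, 0, 0],
    [0, 0, 0],
    [0, 0, 0],
    [0, 0, 0],
  ],
)

```text
t: 26.13
tcp_pos: [0.6258, 0.259, 0.0094]
tool_rot: [0.001, 1.0, -0.0, -0.0]
force: [-0.5, -0.2, -0.0]
finger_gap: 0.602
gripper_force: 0.0
```

Request:
apply_moves(
  claw=[0.2, 0.2, 0.2, 0.2, 0.2],
  travel=[
    [0, 0, -0.02],
    [0, 0, -0.06],
    [0, 0, -0.1],
    [0, 0, -0.15],
    [0.04, 0, -0.2],
  ],
  turn=[
    [0, 0, 0],
    [0, 0, 0],
    [0, 0, 0],
    [0, 0, 0],
    [0, 0, 0],
  ],
)

```text
t: 26.55
tcp_pos: [0.6054, 0.2589, 0.1649]
tool_rot: [0.001, 1.0, 0.001, 0.005]
force: [1.5, 0.2, 1.3]
finger_gap: 0.6
gripper_force: 0.0
```

Request:
apply_moves(
  claw=[0.2, 0.2, 0.2, 0.2, 0.2],
  travel=[
    [0.04, 0, 0],
    [0.08, 0.02, 0],
    [0.12, 0.04, 0],
    [0.16, 0.06, 0],
    [0.19, 0.08, 0],
  ],
  turn=[
    [0, 0, 0],
    [0, 0, 0],
    [0, 0, 0],
    [0, 0, 0],
    [0, 0, 0],
  ],
)

```text
t: 26.97
tcp_pos: [0.4448, 0.3232, 0.1622]
tool_rot: [0.001, 1.0, -0.0, -0.001]
force: [-0.1, 0.2, 0.4]
finger_gap: 0.6
gripper_force: 0.0
```

Request:
apply_moves(
  claw=[0.2, 0.2, 0.2, 0.2, 0.2],
  travel=[
    [0.02, 0.04, 0],
    [0.04, 0.08, 0],
    [0.05, 0.12, 0],
    [0.05, 0.15, 0],
    [0.05, 0.15, 0],
  ],
  turn=[
    [0, 0, 0],
    [0, 0, 0],
    [0, 0, 0],
    [0, 0, 0],
    [0, 0, 0],
  ],
)

```text
t: 27.38
tcp_pos: [0.4078, 0.4481, 0.1626]
tool_rot: [-0.002, 1.0, 0.002, 0.001]
force: [1.0, 0.7, 0.7]
finger_gap: 0.6
gripper_force: 0.0
```

```bash
python3 st.py; python3 - <<'E'
from h import *
s=snap('top','t5'); P=cloud(s)
def reg(n,u0,u1,v0,v1,lo,hi):
    p=P[v0:v1,u0:u1].reshape(-1,3); p=p[(p[:,2]>lo)&(p[:,2]<hi)]
    c,r=cv2.minEnclosingCircle((p[:,:2]*1000).astype(np.float32)); print(n,len(p),np.round(c,1),round(r,1),p.mean(0).round(4))
reg('a1',235,272,130,178,.055,.075); reg('a2',272,312,130,178,.055,.075)
reg('fer',128,172,125,170,.034,.05); reg('j1',345,383,120,165,.078,.1); reg('j2',385,430,120,165,.078,.1)
d=P[172:184,350:380,2]; print('deck z',np.median(d))
im=s['pixels'][80:290,110:450,::-1]
cv2.imwrite('pics/t5c.png',cv2.resize(np.clip(im*2.0,0,255).astype('uint8'),(800,494),interpolation=2))
E
```

```text
27.3833 [0.4078 0.4481 0.1626] gap 0.6 0.0 [1.04 0.69 0.67]
[[-1.    -0.003  0.003]
 [-0.003  1.     0.004]
 [-0.003  0.004 -1.   ]] [ 0.65  0.58  1.55  0.    1.   -0.93]
a1 63 [611.3  32.4] 8.7 [0.611  0.0327 0.0631]
a2 61 [601.2 -52.6] 8.9 [ 0.6003 -0.0524  0.0625]
fer 92 [625.1 257.6] 19.0 [0.6245 0.2584 0.0389]
j1 253 [ 613.7 -207.6] 18.5 [ 0.6133 -0.2069  0.0845]
j2 260 [ 611.4 -288.2] 19.1 [ 0.6104 -0.2879  0.0845]
deck z 0.029765306739535664
```

View pics/t5c.png

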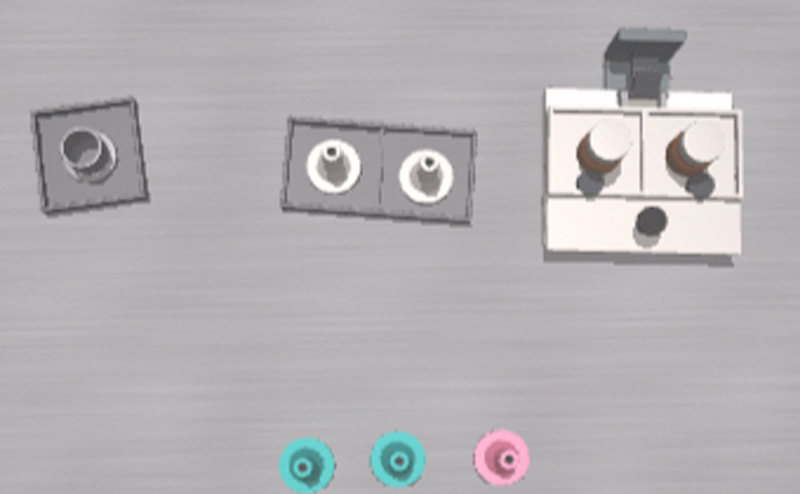

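The final view shows everything in place: the ferrule at (90,150), the adapters at (333,165) and (425,175), and the jars at (605,150) and (695,150). The deck is down and the arm is clear of everything.

```bash
python3 -c "
from station import manip
print(manip.sign_off())"
```

```text
the job is handed in; nothing more can be done
None
```

The job is handed in; my last camera check showed both adapters, the ferrule and both jars upright in their places, the deck caught down and the arm clear, but the hand-in gave no verdict.

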